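# Change the braai over to the other gas cylinder

## Robot

A 7-joint arm with a two-finger parallel gripper is mounted at the origin on the work surface. World frame = base frame: x ahead of the robot, y to its left, z up, the work surface at z = 0. Lengths are in m, angles in rad, forces in N, time in s.
With the tool pointing down it reaches from about 0.425 to 0.95 m from the base axis. Payload 4.7 kg.
Tool frame: the origin (TCP) lies between the finger pads; the fingertips stand 25 mm ahead of it and the grasp point (between the pads) lies 6 mm ahead of it; z points along the fingers, y is the line along which they close (so a half turn about z gives the same grasp; the last joint's range is limited). The gripper opens to 85 mm and grips with 20 to 120 N. Pads are 22 mm wide; open, the fingers measure 114 mm over their backs; the gripper's body (76 mm by 85 mm) begins 54 mm behind the grasp point. The pads swing forward as they close: fully open they stand 13 mm farther back than shut.
Start: joints at [-1.226, 0.469, -0.049, 1.532, 0.024, 1.141, -0.082], TCP at [0.246, 0.628, 0.256] pointing down, gripper open.
Joint ranges: [-2.59, 2.59], [-0.33, 1.99], [-1.39, 1.29], [0.1, 2.45], [-1.04, 4.18], [0.21, 1.99], [-2.66, 2.66]. Speed limits (rad/s): [2.57, 2.57, 3.14, 3.14, 3.14, 3.14, 3.14].

## Interface

Orientations are given as a 3x3 rotation matrix whose columns are the frame's x, y, z axes.
In Python, from rig import * gives the robot as it stands. Calls block until the motion is done:
- movep(position, orientation): joint-space move of the TCP to a pose.
- move_l(position, attitude=None, feed=0.15, until_force=None): straight line of the TCP; attitude=None keeps the orientation; feed is the mean speed in m/s. With until_force (N) it stops when the force on the tool has changed by that much, and returns True; else False.
- move_joints(angles): joint-space move.
- command_gripper(opening, newtons=None): finger opening in m; newtons is the grip in N (None keeps the last); returns when the fingers have stopped.
- sleep(seconds).
- inverse_kinematics(position, orientation): joint angles nearest the present ones, or None.
- sense(): the state.
- camera(name): name is "side" or "top"; returns (picture, depth): 384x512x3 uint8, red, green, blue; 384x512 float32, m along the optical axis (not along the pixel's ray), 0 where there is no reading.
- camera_params(name): a dict with "K" (3x3 intrinsics, pixels), "position" and "rotation" of the camera in the world. Camera axes: x right, y down, z forward; pixel columns grow to the right and rows downward; lengths in m; the calibration is good to about 2 mm. A picture is of the moment at which its call begins. camera_params takes no time and is no camera call.
A pose or a line that the arm cannot do raises Unreachable and nothing moves.
- finish_job(): hands the job in; it is judged then, once.
The state is a dict: "time_s": time; "joint_pos": joint angles; "qd": joint speeds; "joint_efforts": joint torques, N m; "position": TCP position; "tcp_rot": TCP orientation; "wrist_force": force on the tool from outside, world axes, zero at the start; "ft_torque": the same for the moment, N m; "finger_gap": finger opening in m; "gripper_force": force on a finger pad.
Only numpy, scipy, OpenCV 4.12 (cv2) and the standard library are available. Lean on these libraries where they do the work, as an engineer would, in place of code of your own. Each camera call takes 0.05 s, during which the arm holds its last target. There are 200 camera calls.

## Task

The gas cylinder that feeds the braai is empty, so change over to the other one at the two lever valves on the manifold. Using a fingertip and only pushing, never gripping a lever between the fingers, push the lever that lies along the pipe round to its stop, square across the pipe (fully shut); only once it is shut, push the other valve's lever round from across the pipe to its stop in line with the pipe (fully open). Leave both levers like that and everything else on the shelf standing where it is.

Things in the scene. Friction and masses are not known exactly. Their poses are not given: they have to be found in the camera images.
- first_lever (a joint): Lever of the valve open at the start (left or right leg of the manifold), a steel arm in a black sleeve on an upright stem. Rad: 0 = in line with the pipe (fully open, one stop), 1.571 = square across it (fully shut, other stop); shutting is clockwise from above. Stiff (4 to 6 N at 80 mm from the stem moves it), no spring, stays where left. Starts at 0 to 0.3.
- first_pivot (a point): Point on the turning axis of the valve open at the start (left or right leg of the manifold), at mid height of the lever's sleeve, 90 mm above the shelf. Its y axis runs along the pipe and its z axis is up; the open lever points along its -y, the shut lever along its -x (roughly towards the robot).
- first_tip (a point): Middle of the free end face of that lever, 104 mm from the pivot point and at the same height. The sleeve is straight, runs from 34 to 104 mm from the axis towards this point, is 20 mm wide and 10 mm thick (85 to 95 mm above the shelf).
- second_lever (a joint): Lever of the valve shut at the start (the other leg), a steel arm in a black sleeve on an upright stem. Rad: 0 = in line with the pipe (fully open, one stop), 1.571 = square across it (fully shut, other stop); shutting is clockwise from above. Stiff (4 to 6 N at 80 mm from the stem moves it), no spring, stays where left. Starts at 1.5 to 1.57.
- second_pivot (a point): Point on the turning axis of the valve shut at the start (the other leg), at mid height of the lever's sleeve, 90 mm above the shelf. Its y axis runs along the pipe and its z axis is up; the open lever points along its -y, the shut lever along its -x (roughly towards the robot).
- second_tip (a point): Middle of the free end face of that lever, 104 mm from the pivot point and at the same height. The sleeve is straight, runs from 34 to 104 mm from the axis towards this point, is 20 mm wide and 10 mm thick (85 to 95 mm above the shelf).
- manifold: Fixed gas manifold: 21 mm pipe, 450 mm long, centre line 45 mm up, ends bent down into the shelf. Origin on the shelf under the pipe's middle, y along the pipe, x away from the robot. Two like brass lever valves at y = +-150 mm; both levers point to -y when open. Grey regulator (92 mm across, 87 high) at x = 82 mm, outlet bends down at x = 157 mm. Else only stems and lever hubs pass 64 mm.
- mug: Blue ceramic mug, 82 mm across, 92 mm high, handle on its +y side reaching about 30 mm farther; stands in front of the manifold, between the valves. Origin under its middle. Leave it alone.
- bottle: Squeeze bottle with flip-top lid, 58 mm across, 178 mm high, standing beyond the left end of the manifold. Origin under its middle. Leave it alone.
- jar: Spice jar, 48 mm across, 95 mm high, standing behind the pipe near the right valve. Origin under its middle. Leave it alone.
- brush: Steel-bristle grill brush lying bristles up, 240 mm along its x, 46 mm wide, 34 mm high, at the right near the robot. Origin under it, 140 mm from the handle end. Leave it alone.
- lifter: Chrome grill lifter lying flat, about 365 mm along its x, blade 90 mm wide, 18 mm high, at the left. Origin under its middle. Leave it alone.
- tongs: Steel braai tongs lying at the far right, about 350 mm along their x, 70 mm wide, 16 mm high. Origin under the middle. Leave them alone.
- bowl: White bowl, 150 mm across, 55 mm high, at the left near the robot. Origin under its middle. Leave it alone.
- lighter: Long-nosed gas lighter lying flat, 250 mm along its x, 26 mm wide, 20 mm high, ahead near the robot. Origin underneath, where handle meets nose. Leave it alone.

How it is judged:
By the outcome, as a careful person would: the job done as asked, in the order asked, and still so for the second after the job is handed in, with the robot touching nothing.
It also fails if it takes over 54 s, if anything falls off the work surface, if the arm or the gripper's body presses on something with over 40 N, if the wrist force passes 120 N, or if a joint passes its speed limit or range.

## Working session

There is one attempt and no reset: what is moved stays moved. The work goes in short steps, each a Python script; the robot and the scene stay as the last script left them, time stands still between calls to the robot, and variables do not carry over. Pictures are saved under pics/ and viewed, at most 10 in all, crops included, and the job is handed in when it is done.

```bash
mkdir -p pics; ls
python3 - <<'E'
from rig import *
import cv2,numpy as np
for n in ("top","side"):
    p,d=camera(n); cv2.imwrite(f"pics/{n}0.png",cv2.resize(p[:,:,::-1],(800,600),interpolation=cv2.INTER_CUBIC)); np.savez(f"{n}0.npz",p=p,d=d)
    c=camera_params(n); print(n,c)
print(sense()["time_s"])
E
```

```text
pics
top {'K': array([[426.97065815,   0.        , 250.83960071],
       [  0.        , 426.97065815, 192.594596  ],
       [  0.        ,   0.        ,   1.        ]]), 'position': array([0.34049634, 0.05218829, 1.35899613]), 'rotation': array([[ 0.00273138, -0.98669096,  0.16258382],
       [-0.99995926, -0.00409373, -0.00804496],
       [ 0.00860346, -0.16255522, -0.98666194]])}
side {'K': array([[396.78048224,   0.        , 257.95626689],
       [  0.        , 396.78048224, 186.52493707],
       [  0.        ,   0.        ,   1.        ]]), 'position': array([ 0.20065124, -0.9168857 ,  0.79472905]), 'rotation': array([[ 0.94349657, -0.17229673,  0.283069  ],
       [-0.33059502, -0.54823583,  0.76820857],
       [ 0.02282875, -0.81838335, -0.57421907]])}
0.1
```

View pics/top0.png

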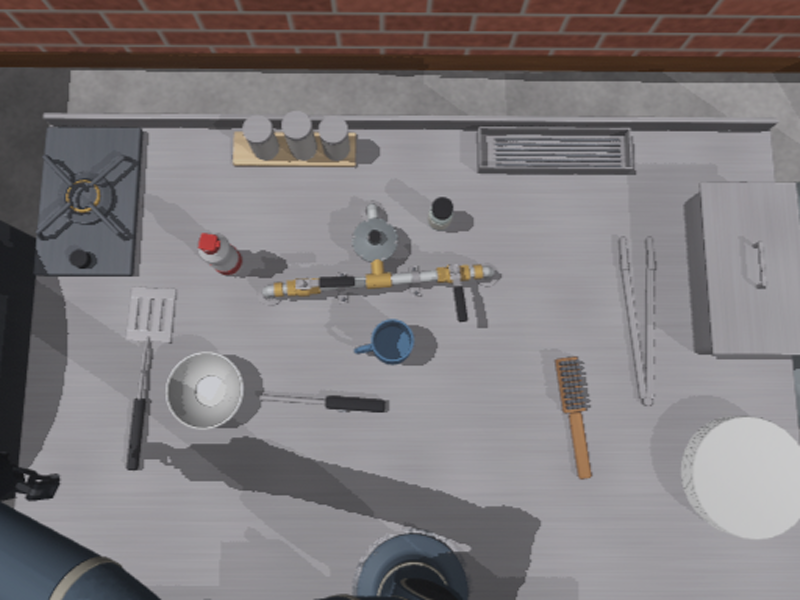

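View pics/side0.png

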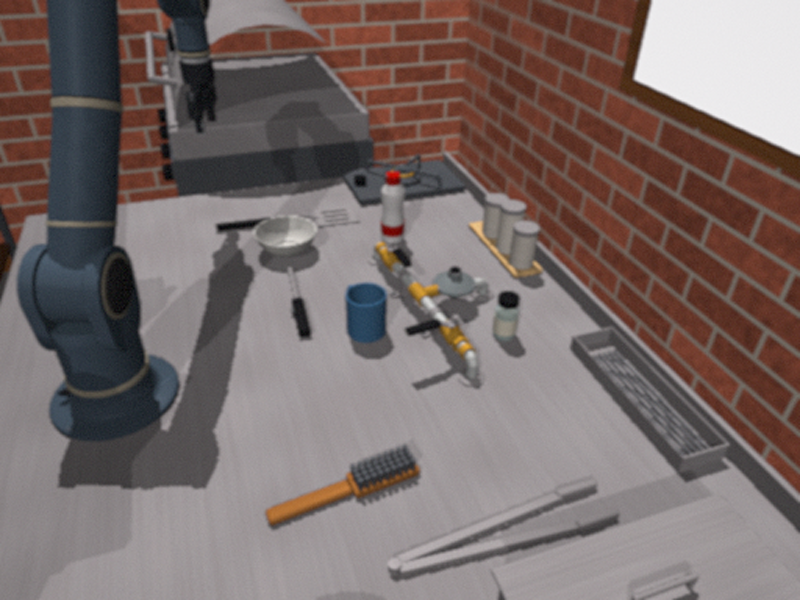

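The top view shows the open lever on the left valve (hub about (303,285), tip (355,281)). The shut lever is on the right valve (hub about (455,270), tip (461,321)). I'll enlarge that area to measure it.

```bash
cat > h.py <<'E'
import numpy as np
from rig import camera_params
def w(u,v,z,n="top"):
    c=camera_params(n); r=c["rotation"]@np.linalg.inv(c["K"])@[u,v,1]
    return c["position"]+r*(z-c["position"][2])/r[2]
E
python3 - <<'E'
import cv2,numpy as np
from h import *
a=np.load("top0.npz");p=a["p"];d=a["d"]
cv2.imwrite("pics/crop.png",cv2.resize(p[160:240,165:325,::-1],(800,400),interpolation=cv2.INTER_CUBIC))
# dark sleeve pixels with depth near z=.095
c=camera_params("top")
v,u=np.mgrid[:384,:512]
P=np.stack([u,v,np.ones_like(u)],-1)@np.linalg.inv(c["K"]).T*d[...,None]@c["rotation"].T+c["position"]
np.save("P.npy",P)
m=(p.max(2)<70)&(P[...,2]>.07)&(P[...,2]<.11)&(v>160)&(v<215)&(u>165)&(u<325)
n,l,s,ce=cv2.connectedComponentsWithStats(m.astype(np.uint8))
for i in range(1,n):
    if s[i,4]>15:
        q=P[l==i]; xy=np.array([w(a,b,.095)[:2] for b,a in np.argwhere(l==i)]); r=cv2.minAreaRect(xy.astype(np.float32)*1000)
        print(s[i],q.mean(0).round(4),q[:,2].min(),q[:,2].max(),r, cv2.boxPoints(r).round(0).tolist())
for nm,(x,y) in dict(mug=(392,342),jar=(442,204),bottle=(210,242),left=(268,292),right=(490,272)).items():
    print(nm,P[int(y*.64),int(x*.64)].round(3))
E
```

```text
[205 177  22   7 137] [0.5869 0.1488 0.0941] 0.08466633967530868 0.10088467896731923 ((586.8053588867188, 148.48155212402344), (18.411348342895508, 63.37046432495117), 0.25637343525886536) [[577.0, 180.0], [578.0, 117.0], [596.0, 117.0], [596.0, 180.0]]
[291 183   8  23 120] [ 0.5445 -0.0892  0.0947] 0.08733841079251037 0.09967193878012459 ((544.7754516601562, -89.10391235351562), (67.32809448242188, 16.037311553955078), 7.9261908531188965) [[510.0, -86.0], [513.0, -102.0], [579.0, -92.0], [577.0, -77.0]]
mug [0.482 0.044 0.006]
jar [ 0.744 -0.053  0.096]
bottle [0.645 0.375 0.177]
left [0.575 0.289 0.054]
right [ 0.617 -0.154  0.043]
```

View pics/crop.png

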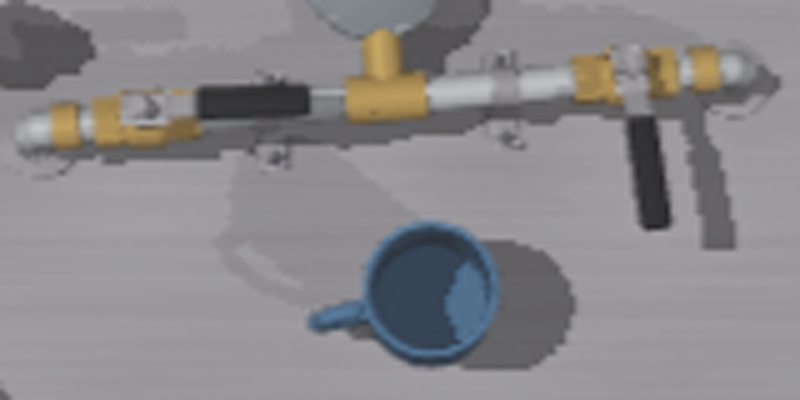

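Both sleeves measure about 64–67 mm long at z ≈ 0.094, as they should. Next I'll build the manifold frame and check it, then test whether the push arcs are reachable.

```bash
cat >> h.py <<'E'
P1=np.array([.587,.2175]);P2=np.array([.613,-.0796])
Y=(P1-P2)/np.linalg.norm(P1-P2);X=np.array([Y[1],-Y[0]])
Z=.098
def pose(p,q,s,off,flip,r=.085,z=Z):
    """finger beside lever at angle q; s=+1 pushes shut, -1 pushes open; off = centre-line to finger centre"""
    d=-np.cos(q)*Y-np.sin(q)*X; t=s*(np.sin(q)*Y-np.cos(q)*X)
    x=np.append(t,0)*flip; zz=np.array([0,0,-1.]); R=np.column_stack([x,np.cross(zz,x),zz])
    return np.append(p+r*d-off*t,z),R
E
python3 - <<'E'
from rig import *
from h import *
print("dist",np.linalg.norm(P1-P2),"Y",Y,"hub1",w(193.6,181,.1),"hub2",w(291.4,172.4,.1),"mug",w(251.2,218.6,.092),"reg expected",(P1+P2)/2+.082*X,"reg seen",w(375*.64,238*.64,.087))
for n,p,s,qs in (("1",P1,1,(0.05,.8,1.6)),("2",P2,-1,(1.55,.8,-.03))):
  for f in (1,-1):
    for q in qs:
        j=inverse_kinematics(*pose(p,q,s,.021,f)); print(n,f,q,None if j is None else np.round(j,2))
print(sense()["tcp_rot"].round(2) if hasattr(sense()["tcp_rot"],"round") else sense()["tcp_rot"])
E
```

```text
dist 0.2982354941987959 Y [-0.08717943  0.99619263] hub1 [0.58247801 0.21365373 0.1       ] hub2 [ 0.61016061 -0.0801824   0.1       ] mug [0.47079958 0.04057002 0.092     ] reg expected [0.6816878  0.07609871] reg seen [0.6751211  0.07539783 0.087     ]
1 1 0.05 [-0.35  0.56  0.1   1.8  -0.07  0.79  1.39]
1 1 0.8 [-0.5   0.49  0.23  1.95 -0.16  0.72  0.69]
1 1 1.6 [-0.7   0.46  0.33  2.02 -0.23  0.7  -0.17]
1 -1 0.05 [-0.69  0.62  0.57  1.82 -0.44  0.83 -1.43]
1 -1 0.8 [-1.08  0.77  1.11  1.98 -0.86  0.96 -1.81]
1 -1 1.6 [-0.2   0.47 -0.3   1.99  0.21  0.72  2.57]
2 1 1.55 [-0.73  0.71  1.11  2.06 -0.84  0.91 -2.18]
2 1 0.8 [-0.6   0.76  1.11  2.   -0.85  0.95 -1.32]
2 1 -0.03 [-0.32  0.67  0.75  1.83 -0.58  0.88 -0.74]
2 -1 1.55 [-0.36  0.48  0.53  2.04 -0.37  0.71  0.51]
2 -1 0.8 [-0.27  0.52  0.57  1.99 -0.41  0.75  1.41]
2 -1 -0.03 [-0.04  0.57  0.33  1.81 -0.25  0.8   2.11]
[[-0.93  0.37 -0.  ]
 [ 0.37  0.93 -0.  ]
 [-0.   -0.   -1.  ]]
```

```bash
cat >> h.py <<'E'
from rig import *
def rep(t=""):
    s=sense(); print(t,round(s["time_s"],1),np.round(s["position"],4),np.round(s["wrist_force"],1))
def push(p,s,f,q0,q1,qlimit,over=.25,lim=14):
    """sweep the arc q0->q1 in chords, then creep past the stop until force; returns stop pose"""
    for q in np.linspace(q0,q1,7)[1:]:
        hit=move_l(*pose(p,q,s,.021,f),feed=.08,until_force=30); rep(f"q={q:.2f} hit={hit}")
        if hit: return q
    for q in np.arange(q1,q1+s*over,s*.04)[1:]:
        hit=move_l(*pose(p,q,s,.021,f),feed=.03,until_force=lim); rep(f"creep q={q:.2f} hit={hit}")
        if hit or np.linalg.norm(sense()["wrist_force"][:2])>22: return q
E
python3 - <<'E'
from h import *
command_gripper(0,20)
a,R=pose(P1,.05,1,.036,1,z=.27); movep(a,R); rep("above")
b=a.copy(); b[2]=Z
print(move_l(b,feed=.12,until_force=8)); rep("down")
p,d=camera("top"); import cv2; cv2.imwrite("pics/down1.png",cv2.resize(p[130:250,145:325,::-1],(800,533),interpolation=cv2.INTER_CUBIC))
E
```

```text
above 3.1 [0.6259 0.1354 0.2699] [-0.4 -0.1 -0.7]
False
down 4.7 [0.6267 0.134  0.0988] [-0.9 -0.2  0.1]
```

View pics/down1.png

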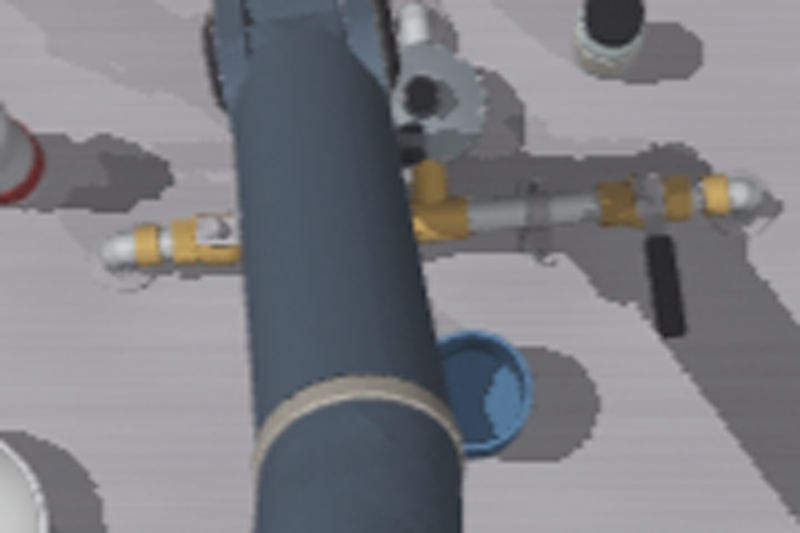

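The arm hides lever 1 in this view. The descent met no contact, and the hubs and mug haven't moved. Pushing lever 1 now.

Run:
```python
from h import *
print(push(P1,1,1,.05,1.45,1.571))
```

```text
q=0.28 hit=False 5.3 [0.5912 0.1301 0.0984] [ 0.3 -0.7  0.5]
q=0.52 hit=False 5.7 [0.5709 0.1315 0.0982] [0.4 0.1 1.2]
q=0.75 hit=False 6.1 [0.5512 0.1377 0.0979] [0.4 0.3 0.4]
q=0.98 hit=False 6.5 [0.5336 0.1482 0.0979] [ 0.7 -0.5  0.5]
q=1.22 hit=False 7.0 [0.5189 0.1624 0.0978] [ 0.3 -1.1 -0.7]
q=1.45 hit=False 7.4 [0.5081 0.1796 0.0979] [-0.9 -0.5 -0.3]
creep q=1.49 hit=False 7.6 [0.507  0.1818 0.098 ] [ 0.9 -3.6 -0.2]
creep q=1.53 hit=False 7.9 [0.5055 0.1853 0.098 ] [ 0.1 -3.5 -0.5]
creep q=1.57 hit=False 8.2 [0.5042 0.1891 0.098 ] [ 1.2 -3.6  0.1]
creep q=1.61 hit=False 8.4 [0.5036 0.1894 0.098 ] [  1.7 -10.1   0.7]
creep q=1.65 hit=False 8.7 [0.5031 0.1895 0.098 ] [  1.9 -15.9   0.9]
creep q=1.69 hit=False 9.0 [0.5026 0.1897 0.098 ] [  3.1 -22.3   2.7]
1.6900000000000002
```

The force climbs from −3.6 to −22 N in y while the position holds at y ≈ 0.1895, so it is against the stop. Now backing off, lifting and checking.

Run:
```python
from h import *
import cv2
a,R=pose(P1,1.571,1,.045,1); move_l(a,R,feed=.1); rep("back")
a[2]=.2; move_l(a,feed=.15)
a,R=pose(P2,1.54,-1,.045,-1,z=.2); movep(a,R); rep("above2")
p,d=camera("top"); cv2.imwrite("pics/t2.png",cv2.resize(p[140:260,145:325,::-1],(800,533),interpolation=cv2.INTER_CUBIC))
np.savez("t2.npz",p=p,d=d)
```

```text
back 9.4 [0.5062 0.1666 0.0981] [-0.5  0.4  0.2]
above2 11.1 [ 0.5233 -0.0433  0.1993] [ 0.2  0.7 -0.4]
```

View pics/t2.png

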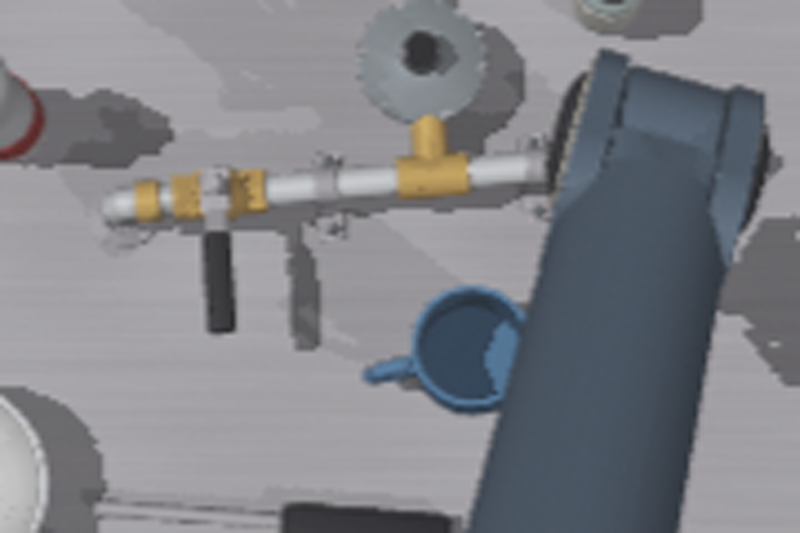

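Lever 1 now lies across the pipe, from hub (216,195) to tip (221,330), and the mug is untouched. I'll measure its angle, then push lever 2.

```bash
cat >> h.py <<'E'
def sleeves(p,d):
    import cv2
    c=camera_params("top"); v,u=np.mgrid[:384,:512]
    P=np.stack([u,v,np.ones_like(u)],-1)@np.linalg.inv(c["K"]).T*d[...,None]@c["rotation"].T+c["position"]
    m=(p.max(2)<70)&(P[...,2]>.08)&(P[...,2]<.105)&(v>160)&(v<225)&(u>165)&(u<345)
    n,l,s,ce=cv2.connectedComponentsWithStats(m.astype(np.uint8))
    for i in range(1,n):
        if s[i,4]>60:
            xy=np.array([w(a,b,.095)[:2] for b,a in np.argwhere(l==i)]); x=np.linalg.svd(xy-xy.mean(0))[2][0]
            print("sleeve",xy.mean(0).round(4),"axis vs X deg",np.degrees(np.arctan2(x@Y,x@X)).round(1))
E
python3 - <<'E'
from h import *
for n in ("top0","t2"):
    a=np.load(n+".npz"); sleeves(a["p"],a["d"])
a,R=pose(P2,1.54,-1,.045,-1); print(move_l(a,R,feed=.12,until_force=8)); rep("down")
a,R=pose(P2,1.5,-1,.021,-1); print(move_l(a,R,feed=.06,until_force=30)); rep("touch")
print(push(P2,-1,-1,1.5,.12,0))
E
```

```text
sleeve [0.5867 0.1487] axis vs X deg -91.1
sleeve [ 0.5445 -0.0891] axis vs X deg -177.4
sleeve [0.5162 0.211 ] axis vs X deg -179.4
False
down 12.2 [ 0.5238 -0.045   0.0986] [ 0.7 -0.2  0.1]
False
touch 12.8 [ 0.5258 -0.0724  0.0981] [ 0.1 -1.  -1. ]
q=1.27 hit=False 13.2 [ 0.5262 -0.0923  0.0979] [ 0.2 -0.3 -0.2]
q=1.04 hit=False 13.6 [ 0.5314 -0.1117  0.0978] [-1.5  0.5 -0.1]
q=0.81 hit=False 14.0 [ 0.541  -0.1295  0.0979] [-0.6  0.9 -0.7]
q=0.58 hit=False 14.4 [ 0.5543 -0.1446  0.098 ] [-0.7  0.  -1.2]
q=0.35 hit=False 14.8 [ 0.5707 -0.1562  0.098 ] [-0.6 -0.2 -0.3]
q=0.12 hit=False 15.2 [ 0.5893 -0.1639  0.0981] [-0.2 -0.   0.2]
creep q=0.08 hit=False 15.5 [ 0.592  -0.1647  0.0981] [-3.6 -0.2  0.7]
creep q=0.04 hit=False 15.7 [ 0.5959 -0.1656  0.0981] [-4.  -0.5  1.4]
creep q=-0.00 hit=False 16.0 [ 0.5996 -0.1663  0.0981] [-3.3 -0.5  0.9]
creep q=-0.04 hit=False 16.3 [ 0.602  -0.1669  0.098 ] [-6.2 -1.2  3.3]
creep q=-0.08 hit=False 16.5 [ 0.6022 -0.1675  0.0976] [-12.8  -1.1   8.4]
creep q=-0.12 hit=False 16.8 [ 0.6026 -0.168   0.0974] [-20.3  -0.1  13.4]
None
```

Same pattern at lever 2's stop. Backing off, lifting clear and verifying.

Run:
```python
from h import *
import cv2
a,R=pose(P2,0,-1,.05,-1); move_l(a,R,feed=.1); a[2]=.25; move_l(a,feed=.15)
movep([.25,-.5,.28],R); sleep(.3); rep("clear")
p,d=camera("top"); sleeves(p,d); cv2.imwrite("pics/t3.png",cv2.resize(p[:,:,::-1],(800,600),interpolation=cv2.INTER_CUBIC))
```

```text
clear 20.5 [ 0.2506 -0.4997  0.28  ] [ 0.7 -0.4 -0.3]
sleeve [ 0.6189 -0.1476] axis vs X deg -89.9
sleeve [0.5166 0.2114] axis vs X deg 180.0
```

View pics/t3.png

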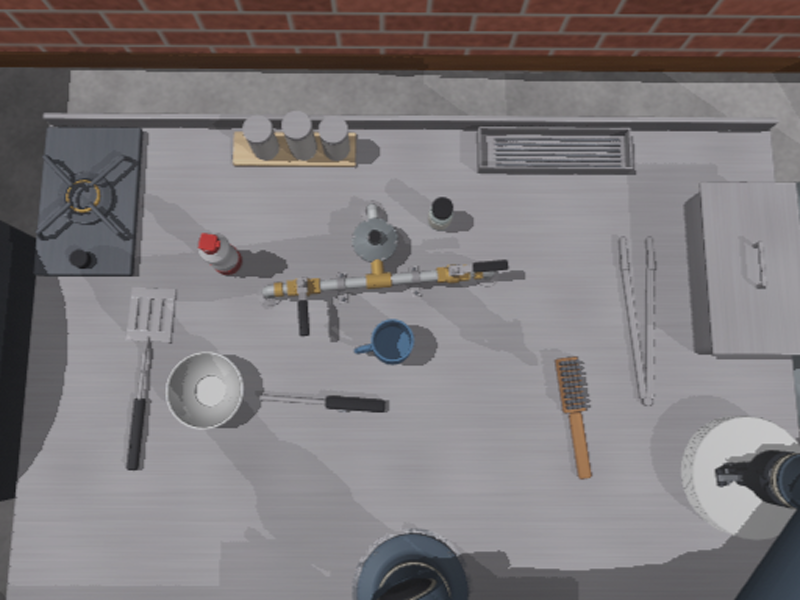

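Both levers are at their stops: left (304,335) across the pipe, right (490,266) in line with it. Everything else stands where it was. The hand is parked over the white round object at the right, so I'll lift it clear before handing in.

Run:
```python
from h import *
move_l([.25,-.5,.36],feed=.15); sleep(.3); rep(); print(finish_job())
```

```text
21.5 [ 0.2499 -0.4998  0.3592] [-0.3 -1.3  0. ]
the job is handed in; nothing more can be done
None
```

The changeover is done and handed in at 21.5 s: the left valve was pushed fully shut first, then the right valve fully open. The top camera shows both levers at their stops and everything else where it was.

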